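# Rack stripped drive parts in build order

## Task

The four drive parts in the grey rack stand in the order they came off the machine, the first one off at the rack's red end. Move them one by one into the empty wooden rack in the reverse order for building up again, so that the last one off stands at the wooden rack's red end and the first one off at its plain end: one part to a bay, upright, centred on the black pad. Set each part down rather than dropping it, and leave the tape roll and the flux pot where they are.

Things in the scene. Friction and masses are not known exactly. Their poses are not given: they have to be found in the camera images.
- part_bearing: steel ball bearing lying flat, a ring 35 mm across and 11 mm high with dark seals. Loose; stands upright, z up, in the grey rack at the start. Origin: centre of its underside
- part_coupling: light aluminium shaft coupling standing on end, a cylinder 25 mm across and 30 mm high with black set screws. Loose; stands upright, z up, in the grey rack at the start. Origin: centre of its underside
- part_terminal: green screw terminal block, 14 mm (its x) by 26 mm (its y), 12 mm high; its long side turned at most 0.25 rad from the row at the start. Loose; stands upright, z up, in the grey rack at the start. Origin: centre of its underside
- part_pulley: brass toothed belt pulley, flanges 36 mm across from the underside up to 17 mm, above that a hub 22 mm across up to 26 mm. Loose; stands upright, z up, in the grey rack at the start. Origin: centre of its underside
- bearing_tile: blue plastic tile lying in the grey rack under the bearing at the start, 60 mm (x) by 46 mm (y), 4 mm thick, fixed; its axes are parallel to the grey rack's. Origin: centre of its underside, 40 mm above the bench; its top is 44 mm above the bench. It stays where it is, and so keeps showing the bearing's place in the row
- coupling_tile: orange plastic tile lying in the grey rack under the coupling at the start, 60 mm (x) by 46 mm (y), 4 mm thick, fixed; its axes are parallel to the grey rack's. Origin: centre of its underside, 40 mm above the bench; its top is 44 mm above the bench. It stays where it is, and so keeps showing the coupling's place in the row
- terminal_tile: yellow plastic tile lying in the grey rack under the terminal block at the start, 60 mm (x) by 46 mm (y), 4 mm thick, fixed; its axes are parallel to the grey rack's. Origin: centre of its underside, 40 mm above the bench; its top is 44 mm above the bench. It stays where it is, and so keeps showing the terminal block's place in the row
- pulley_tile: black plastic tile lying in the grey rack under the pulley at the start, 60 mm (x) by 46 mm (y), 4 mm thick, fixed; its axes are parallel to the grey rack's. Origin: centre of its underside, 40 mm above the bench; its top is 44 mm above the bench. It stays where it is, and so keeps showing the pulley's place in the row
- strip_rack: grey rack, full at the start: a low shelf 208 mm long (y) between two 10 mm thick end cheeks 52 mm high, the +y one red; 70 mm wide (x); floor 40 mm above the bench. Fixed. Origin: middle of its foot, on the bench. Four places, at y = +78, +26, -26, -78 mm (1st to 4th from the red end), each with a tile, in any order, and a part on it at most 5 mm off the tile's centre
- build_rack: light wooden rack, empty at the start: a low shelf 208 mm long (y) between two 10 mm thick end cheeks 52 mm high, the +y one red; 70 mm wide (x); floor 40 mm above the bench. Fixed. Origin: middle of its foot, on the bench. Four bays centred at x = 0, y = +78, +26, -26, -78 mm (1st to 4th from the red end), each with a flush round black pad, 32 mm; 4 mm high ribs between bays; long sides open
- tape: roll of black tape lying on the bench, 58 mm across, 18 mm high; bystander. Origin: centre of its underside
- pot: cream flux pot with red lid standing on the bench, 44 mm across, 35 mm high; bystander. Origin: centre of its underside
There are look-alikes about, which are no part of the job. Of the things shaped like the part_terminal, the green one is meant.

How it is judged (in metres and radians):
At the end, for the whole second after the job is handed in: Every part stands on the wooden rack's floor in the bay that mirrors its starting place (1st from the red end to 4th, 2nd to 3rd, 3rd to 2nd, 4th to 1st), within 12 mm of the bay's centre along and across the rack, upright within 0.12 rad, released and at rest (((y of bearing_tile in the frame of strip_rack between 0.063 and 0.093 m and y of part_bearing in the frame of build_rack between -0.09 and -0.066 m) or (y of bearing_tile in the frame of strip_rack between 0.011 and 0.041 m and y of part_bearing in the frame of build_rack between -0.038 and -0.014 m) or (y of bearing_tile in the frame of strip_rack between -0.041 and -0.011 m and y of part_bearing in the frame of build_rack between 0.014 and 0.038 m) or (y of bearing_tile in the frame of strip_rack between -0.093 and -0.063 m and y of part_bearing in the frame of build_rack between 0.066 and 0.09 m)) and x of part_bearing in the frame of build_rack between -0.012 and 0.012 m and z of part_bearing in the frame of build_rack between 0.037 and 0.043 m and angle between each of part_bearing, part_coupling, part_terminal, part_pulley's own z axis and vertical below 0.12 rad and linear speed of each of part_bearing, part_coupling, part_terminal, part_pulley below 0.02 m/s and angular speed of each of part_bearing, part_coupling, part_terminal, part_pulley below 0.2 rad/s and contact force between each of part_bearing, part_coupling, part_terminal, part_pulley and the fingers below 0.1 N and ((y of coupling_tile in the frame of strip_rack between 0.063 and 0.093 m and y of part_coupling in the frame of build_rack between -0.09 and -0.066 m) or (y of coupling_tile in the frame of strip_rack between 0.011 and 0.041 m and y of part_coupling in the frame of build_rack between -0.038 and -0.014 m) or (y of coupling_tile in the frame of strip_rack between -0.041 and -0.011 m and y of part_coupling in the frame of build_rack between 0.014 and 0.038 m) or (y of coupling_tile in the frame of strip_rack between -0.093 and -0.063 m and y of part_coupling in the frame of build_rack between 0.066 and 0.09 m)) and x of part_coupling in the frame of build_rack between -0.012 and 0.012 m and z of part_coupling in the frame of build_rack between 0.037 and 0.043 m and ((y of terminal_tile in the frame of strip_rack between 0.063 and 0.093 m and y of part_terminal in the frame of build_rack between -0.09 and -0.066 m) or (y of terminal_tile in the frame of strip_rack between 0.011 and 0.041 m and y of part_terminal in the frame of build_rack between -0.038 and -0.014 m) or (y of terminal_tile in the frame of strip_rack between -0.041 and -0.011 m and y of part_terminal in the frame of build_rack between 0.014 and 0.038 m) or (y of terminal_tile in the frame of strip_rack between -0.093 and -0.063 m and y of part_terminal in the frame of build_rack between 0.066 and 0.09 m)) and x of part_terminal in the frame of build_rack between -0.012 and 0.012 m and z of part_terminal in the frame of build_rack between 0.037 and 0.043 m and ((y of pulley_tile in the frame of strip_rack between 0.063 and 0.093 m and y of part_pulley in the frame of build_rack between -0.09 and -0.066 m) or (y of pulley_tile in the frame of strip_rack between 0.011 and 0.041 m and y of part_pulley in the frame of build_rack between -0.038 and -0.014 m) or (y of pulley_tile in the frame of strip_rack between -0.041 and -0.011 m and y of part_pulley in the frame of build_rack between 0.014 and 0.038 m) or (y of pulley_tile in the frame of strip_rack between -0.093 and -0.063 m and y of part_pulley in the frame of build_rack between 0.066 and 0.09 m)) and x of part_pulley in the frame of build_rack between -0.012 and 0.012 m and z of part_pulley in the frame of build_rack between 0.037 and 0.043 m); the robot touches nothing.
It fails at once if a part is dropped or thrown (in free flight faster than 0.8 m/s) ((linear speed of part_bearing above 0.8 m/s and contact force between part_bearing and anything else below 0.02 N) or (linear speed of part_coupling above 0.8 m/s and contact force between part_coupling and anything else below 0.02 N) or (linear speed of part_terminal above 0.8 m/s and contact force between part_terminal and anything else below 0.02 N) or (linear speed of part_pulley above 0.8 m/s and contact force between part_pulley and anything else below 0.02 N)).
It fails at once if the tape roll is shoved more than 30 mm (distance of tape from where it was at the start of the episode above 0.03 m).
It fails at once if the flux pot is shoved more than 30 mm (distance of pot from where it was at the start of the episode above 0.03 m).
It also fails if it takes over 88 s, if anything falls off the work surface, if the arm or the gripper's body presses on something with over 40 N, if the wrist force passes 120 N, or if a joint passes its speed limit or range.

## Robot

A 6-joint arm with a two-finger parallel gripper is mounted at the origin on a cart in front of the work surface, level with it; the furniture and walls round the work are solid. World frame = base frame: x ahead of the robot, y to its left, z up, the work surface at z = 0. Lengths are in m, angles in degrees, forces in N, time in s.
With the tool pointing down it reaches from about 0.3 to 0.75 m from the base axis. Payload 8.5 kg.
Tool frame: the origin (TCP) lies between the finger pads; the fingertips stand 17 mm ahead of it and the grasp point (between the pads) lies 2 mm behind it; z points along the fingers, y is the direction in which the jaws open and shut (so a half turn about z gives the same grasp; the last joint's range is limited). The gripper opens to 85 mm and grips with 20 to 120 N. Pads are 22 mm wide; open, the fingers measure 114 mm over their backs; the gripper's body (76 mm by 85 mm) begins 54 mm behind the grasp point. The pads swing forward as they close: fully open they stand 13 mm farther back than shut.
Start: joints at [-12.336, 21.807, 74.336, -0, 83.858, -12.336], TCP at [0.55, 0, 0.225] pointing down, gripper open.
Joint ranges: [-178.18, 178.18], [-50.72, 133.34], [12.68, 142.11], [-81.47, 261.47], [9.98, 163.14], [-165.26, 165.26]. Speed limits (degrees/s): [136.94, 136.94, 180, 180, 180, 180].

## Interface

Orientations are given as a 3x3 rotation matrix whose columns are the frame's x, y, z axes.
In Python, from rig import readout, eyes, env gives the robot as it stands.
- The arm moves only by the tool arm_command, never from a script. Its argument "rows" is text: rows parted by semicolons, each of 7 numbers parted by spaces: the closure, from 0 (fully open) to 1 (shut), then the shift along the tool's x, y, z in mm, then the turn, a rotation vector about the tool's x, y, z in degrees. In form: grip dx dy dz rx ry rz; .... A call has 1 to 5 rows; each row shifts and turns the commanded pose from where the row before left it, along the tool's axes as they then stand; what a row does not reach is not made up. A row lasts 1/12 s, in which the tool goes at most 41.7 mm and 7.16 degrees, less where a joint would pass 70% of its speed; a pose out of reach is approached as far as the arm can. A call with a gripper value outside its range is refused whole. The fingers move at their own pace and stop on an object; "squeeze" is the grip in N (left out, the last holds). Time passes only in rows, so rows that do not move let the fingers close. It gives the time, the measured TCP pose, the force and the opening at its end, in the units of the state.
- readout.observe(): the state, without advancing time (a new reading comes with each control period).
- eyes.get_image(name): name is "scene" or "side" or "wrist"; returns the picture (400x640x3 uint8, red, green, blue); there is no depth.
- eyes.camera_model(name): a dict with "mtx" (3x3 intrinsics, pixels), "view" (4x4, takes a point from world to camera coordinates). Camera axes: x right, y up, looking along -z (the intrinsics and any distortion apply to the point x, -y, -z); pixel columns grow to the right and rows downward; lengths in m; the calibration is good to about 2 mm. A picture is of the moment at which its call begins: read the wrist's pose just before it. camera_model takes no time and is no camera call; for the wrist camera it gives the pose at the moment of the call.
- env.close_job(): hands the job in, once; it reports no verdict.
The state is a dict: "time_s": time; "q": joint angles; "qvel": joint speeds; "joint_efforts": joint torques, N m; "position": TCP position; "tool_rot": TCP orientation; "ft_force": force on the tool from outside, world axes, zero at the start; "wrist_torque": the same for the moment, N m; "grip_width": finger opening in m.
Only numpy, scipy, OpenCV 4.12 (cv2) and the standard library are available. Lean on these libraries where they do the work, as an engineer would, in place of code of your own. Each camera call takes 0.05 s, during which the arm holds its last target. There are 200 camera calls.

## Working session

There is one attempt and no reset: what is moved stays moved. The work goes in short steps, Python scripts to look and compute and a tool call to move; the robot and the scene stay as the last step left them, time stands still between calls to the robot, and variables do not carry over. Pictures are saved under pics/ and viewed, about 12 in all and at most 16, crops included, and the job is handed in when it is done.

Besides the shell and the picture viewer there is one more tool, called after "Request:" as a command line: name --argument value ..., lists and objects as JSON in quotes. arm_command: Moves the arm, as the interface text tells. Its arguments: {"type":"object","properties":{"rows":{"type":"string"},"squeeze":{"type":"number"}},"required":["rows"]}

```bash
mkdir -p pics; ls; cat > h.py <<'E'
import numpy as np, cv2
from rig import readout, eyes, env
def snap(n,f):
    m=eyes.camera_model(n); im=eyes.get_image(n); cv2.imwrite(f'pics/{f}.png',im[:,:,::-1]); np.savez(f'pics/{f}.npz',im=im,mtx=m['mtx'],view=m['view']); return im,m
def load(f):
    d=np.load(f'pics/{f}.npz'); return d['im'],d
def ray(m,u,v,z):
    K=np.array(m['mtx']);V=np.array(m['view']);d=np.linalg.inv(K)@[u,v,1];d=np.array([d[0],-d[1],-d[2]])
    R=V[:3,:3];c=-R.T@V[:3,3];w=R.T@d;return c+w*(z-c[2])/w[2]
def proj(m,p):
    c=np.array(m['view'])@np.r_[p,1];x=np.array(m['mtx'])@[c[0],-c[1],-c[2]];return x[:2]/x[2]
E
python3 - <<'E'
from h import *
for n in['scene','side','wrist']:
    im,m=snap(n,n+'0');V=np.array(m['view']);print(n,{k:np.round(v,3).tolist() for k,v in m.items()},-V[:3,:3].T@V[:3,3])
s=readout.observe();print(s)
E
```

```text
pics
scene {'mtx': [[489.448, 0.0, 311.807], [0.0, 489.448, 199.089], [0.0, 0.0, 1.0]], 'view': [[0.842, -0.54, -0.018, -0.422], [0.268, 0.389, 0.881, -0.221], [-0.469, -0.746, 0.472, -0.614], [0.0, 0.0, 0.0, 1.0]]} [ 0.12726752 -0.6000214   0.47730777]
side {'mtx': [[432.173, 0.0, 318.857], [0.0, 432.173, 199.653], [0.0, 0.0, 1.0]], 'view': [[-1.0, -0.013, -0.018, 0.561], [-0.008, -0.52, 0.854, -0.014], [-0.021, 0.854, 0.52, -1.073], [0.0, 0.0, 0.0, 1.0]]} [0.53838763 0.91666483 0.57985026]
wrist {'mtx': [[336.464, 0.0, 318.351], [0.0, 336.464, 199.725], [0.0, 0.0, 1.0]], 'view': [[1.0, 0.001, -0.001, -0.549], [-0.001, 0.953, -0.304, 0.04], [0.001, 0.304, 0.953, -0.381], [0.0, 0.0, 0.0, 1.0]]} [0.54957514 0.077915   0.3746297 ]
{'time_s': 0.15, 'q': array([-1.23349250e+01,  2.18331037e+01,  7.43717561e+01,  1.10125599e-03,
        8.38583767e+01, -1.23355551e+01]), 'qvel': array([-0.0112268 , -0.04763332, -0.19632349, -0.08259403, -0.13506317,
        0.04232097]), 'joint_efforts': array([ 1.94521621e-03, -4.48624384e+01, -2.31344014e+01, -1.86937300e-04,
        3.77541786e-03, -1.65174959e-05]), 'position': array([5.49775167e-01, 6.02080435e-05, 2.24662213e-01]), 'tool_rot': array([[-8.79326597e-06,  9.99999423e-01, -1.07412297e-03],
       [ 9.99999968e-01,  9.06657553e-06,  2.54444437e-04],
       [ 2.54454029e-04, -1.07412069e-03, -9.99999391e-01]]), 'ft_force': array([-0.03067131, -0.580834  , -0.25217692]), 'wrist_torque': array([-0.04308789,  0.00882701, -0.01300634]), 'grip_width': 0.08516098456178477}
```

View pics/scene0.png

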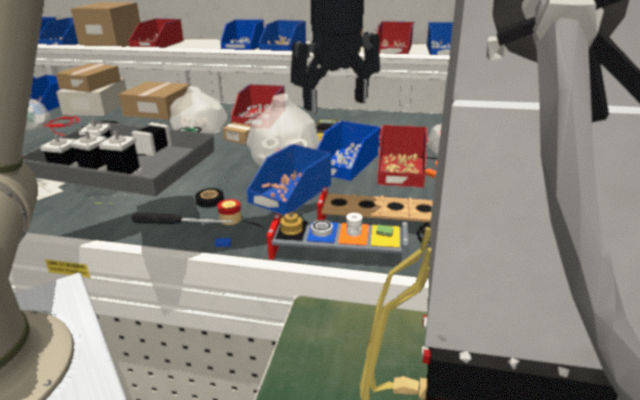

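View pics/side0.png

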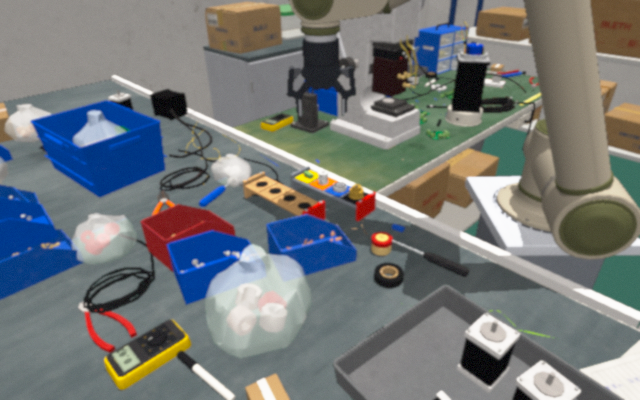

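View pics/wrist0.png

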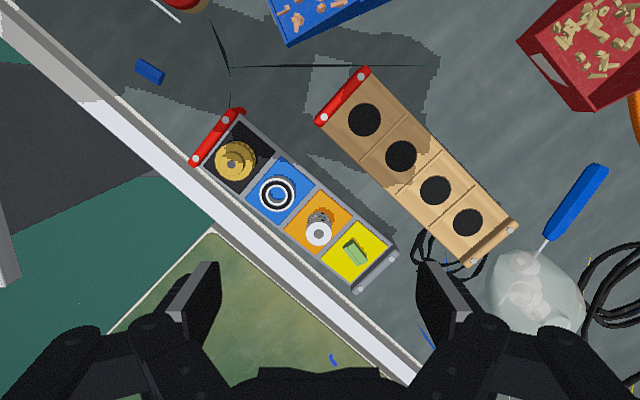

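The wrist view shows the grey rack in order from its red end: pulley on black (236,160), bearing on blue (277,194), coupling on orange (319,228), green terminal on yellow (355,250). The wooden rack's red end is at (343,95), with pads at (364,120), (401,156), (435,190) and (468,222). The blue block at (150,72) is shaped like the terminal but isn't the green one.

```bash
cat >> h.py <<'E'
def blobs(im,lo,hi,roi,amin=60):
    h=cv2.cvtColor(im,cv2.COLOR_RGB2HSV);k=cv2.inRange(h,np.array(lo),np.array(hi));m=np.zeros_like(k);x0,y0,x1,y1=roi;m[y0:y1,x0:x1]=k[y0:y1,x0:x1]
    c,_=cv2.findContours(m,cv2.RETR_EXTERNAL,cv2.CHAIN_APPROX_NONE);return sorted([x for x in c if cv2.contourArea(x)>amin],key=cv2.contourArea,reverse=True)
E
python3 - <<'E'
from h import *
im,m=load('wrist0')
P=[]
for c in blobs(im,(0,0,0),(180,255,45),(335,95,495,250),300)[:4]:
    (u,v),r,_=cv2.fitEllipse(c)[0:3]; p=ray(m,u,v,.04);P.append(p);print('pad',round(u),round(v),np.round(r,1),p.round(4))
P=np.array(sorted(P,key=lambda p:-p[1]));d=(P[0]-P[3]);print('pitch',np.linalg.norm(np.diff(P,axis=0),axis=1).round(4),'centre',P.mean(0).round(4),'yaw of rack y',np.degrees(np.arctan2(d[1],d[0])))
roi=(195,110,400,295);T=[]
for n,lo,hi in[('blue',(100,120,80),(125,255,255)),('orange',(8,150,120),(19,255,255)),('yellow',(25,180,120),(34,255,255))]:
    c=blobs(im,lo,hi,roi);c=cv2.convexHull(np.vstack(c));r=cv2.minAreaRect(c);p=ray(m,*r[0],.044);T.append(p);print(n,np.round(r[0]),np.round(r[1]),p.round(4))
print('steps',np.diff(T,axis=0).round(4));d=T[0]-T[2];print('grey yaw',np.degrees(np.arctan2(d[1],d[0])))
for n,lo,hi,z in[('brass',(15,80,60),(32,255,255),.064),('green',(36,60,60),(85,255,255),.056)]:
    c=blobs(im,lo,hi,(205,135,262,185) if n=='brass' else (335,225,385,280))[0];r=cv2.minAreaRect(c);print(n,np.round(r[0]),np.round(r[1]),r[2],ray(m,*r[0],z).round(4))
    cc=[ray(m,*q,z)[:2] for q in cv2.boxPoints(r)];print(np.round(cc,4).tolist())
s=4;x,y=190,90;cv2.imwrite('pics/crop0.png',cv2.resize(im[90:300,190:400,::-1],None,fx=2.8,fy=2.8,interpolation=cv2.INTER_CUBIC))
E
```

```text
pad 364 119 [30.8 32.2] [0.5934 0.0531 0.04  ]
pad 401 156 [28.7 30.9] [0.6316 0.0175 0.04  ]
pad 435 190 [26.7 29.8] [ 0.6697 -0.0182  0.04  ]
pad 467 222 [24.6 29.1] [ 0.708  -0.0538  0.04  ]
pitch [0.0522 0.0522 0.0523] centre [ 6.507e-01 -4.000e-04  4.000e-02] yaw of rack y 137.00139300812762
blue [279. 191.] [46. 57.] [ 0.5094 -0.0186  0.044 ]
orange [327. 216.] [26. 13.] [ 0.5581 -0.0453  0.044 ]
yellow [354. 252.] [40. 55.] [ 0.5875 -0.087   0.044 ]
steps [[ 0.0487 -0.0267  0.    ]
 [ 0.0294 -0.0417  0.    ]]
grey yaw 138.8056898276138
brass [235. 160.] [40. 40.] 45.0 [0.4712 0.0175 0.064 ]
[[0.4448, 0.0172], [0.4734, 0.0435], [0.4976, 0.0178], [0.4689, -0.0099]]
green [355. 253.] [27. 14.] 50.90614318847656 [ 0.5874 -0.0823  0.056 ]
[[0.5729, -0.0754], [0.5836, -0.0656], [0.602, -0.0893], [0.5912, -0.0995]]
```

View pics/crop0.png

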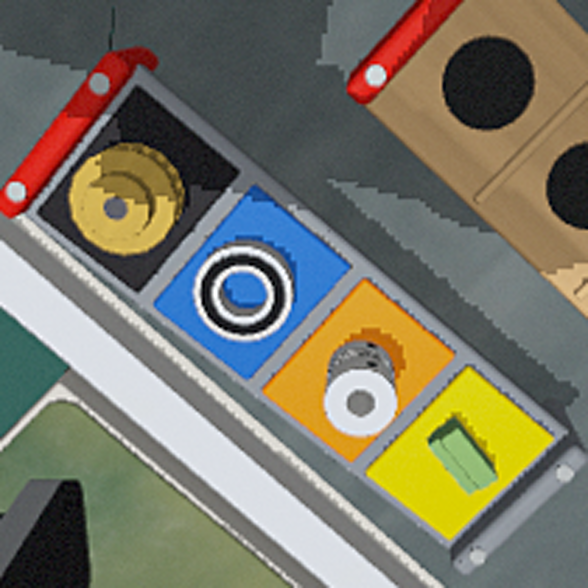

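The crop confirms the order pulley, bearing, coupling, green terminal. The terminal at crop (462,455) is the only green block and sits on the yellow tile, so it is the one meant. Next I'll turn the jaws across the rack and look from above it.

Request:
arm_command --rows "0 -27 0 0 0 0 0; 0 -26 0 0 0 0 0; 0 0 0 0 0 0 -7; 0 0 0 0 0 0 -7; 0 0 0 0 0 0 -7"

```text
time_s: 0.57
position: [0.5499, -0.0535, 0.2248]
tool_rot: [[-0.363, 0.932, -0.001], [0.932, 0.363, 0.0], [0.001, -0.001, -1.0]]
ft_force: [0.1, -0.1, -0.6]
grip_width: 0.0855
```

Request:
arm_command --rows "0 0 0 0 0 0 -7; 0 0 0 0 0 0 -7; 0 0 0 0 0 0 -7; 0 0 0 0 0 0 -7; 0 0 0 0 0 0 0"

```text
time_s: 0.98
position: [0.5499, -0.0529, 0.2248]
tool_rot: [[-0.758, 0.653, -0.001], [0.653, 0.758, 0.0], [0.001, -0.0, -1.0]]
ft_force: [0.4, 0.2, -0.7]
grip_width: 0.0856
```

```bash
python3 - <<'E'
from h import *
s=readout.observe();print(s['time_s'],s['position'].round(4),s['tool_rot'].round(3).tolist())
im,m=snap('wrist','w1')
cv2.imwrite('pics/w1b.png',im[:,:,::-1])
E
```

```text
0.9833 [ 0.5499 -0.0529  0.2248] [[-0.758, 0.653, -0.001], [0.653, 0.758, 0.0], [0.001, -0.0, -1.0]]
```

View pics/w1.png

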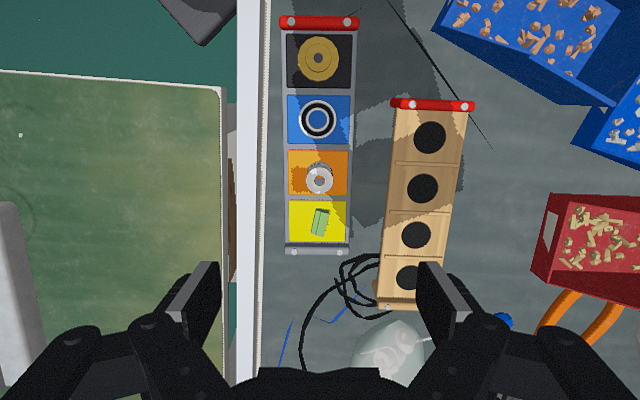

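Order is confirmed, and the jaws are now across the grey rack. Pixels: pulley hub (319,58), bearing (317,118), coupling top (320,180), terminal (320,222), pads (430,136), (422,188), (416,236) and (409,278).

```bash
python3 - <<'E'
from h import *
im,m=load('w1')
P=[]
for c in blobs(im,(0,0,0),(180,255,50),(398,115,455,262),150)[:3]:
    (u,v),r,_=cv2.fitEllipse(c); p=ray(m,u,v,.04);P.append(p);print('pad',round(u),round(v),np.round(r,1),p.round(4))
P=np.array(sorted(P,key=lambda p:-p[1]));d=P[0]-P[-1];print('wood yaw',np.degrees(np.arctan2(d[1],d[0])),np.linalg.norm(d))
T={}
for n,lo,hi in[('blue',(100,120,70),(125,255,255)),('orange',(8,150,100),(19,255,255)),('yellow',(25,180,100),(34,255,255))]:
    c=blobs(im,lo,hi,(284,90,352,248),20);c=cv2.convexHull(np.vstack(c));r=cv2.minAreaRect(c);T[n]=ray(m,*r[0],.044);print(n,np.round(r[0]),np.round(r[1]),T[n].round(4))
d=T['blue']-T['yellow'];yw=np.arctan2(d[1],d[0]);print('grey yaw',np.degrees(yw),np.linalg.norm(d))
b=np.array([np.cos(yw),np.sin(yw)]);a=np.array([b[1],-b[0]])
def rel(n,p,o): print(n,p.round(4),'rack x,y off tile mm',(1e3*np.array([a@(p-o)[:2],b@(p-o)[:2]])).round(1))
h=cv2.cvtColor(im,cv2.COLOR_RGB2HSV)
c=blobs(im,(15,80,40),(34,255,255),(292,30,350,86))[0];e=cv2.fitEllipse(c);print(e);rel('pulley flange',ray(m,*e[0],.060),T['blue']+.052*np.r_[b,0])
rel('pulley hub',ray(m,319,58,.070),T['blue']+.052*np.r_[b,0])
rel('bearing',ray(m,317,118.5,.055),T['blue'])
rel('coupling',ray(m,320,180,.074),(T['blue']+T['yellow'])/2)
c=blobs(im,(38,50,110),(85,255,255),(300,203,345,240))[0];r=cv2.minAreaRect(c);q=[ray(m,*x,.055)[:2] for x in cv2.boxPoints(r)]
rel('term',ray(m,*r[0],.055),T['yellow'])
for i in range(4):
    e=q[i]-q[i-1];print('edge',np.linalg.norm(e).round(4),np.degrees(np.arctan2(e[1],e[0])).round(1))
cv2.imwrite('pics/crop1.png',cv2.resize(im[20:260,275:365,::-1],None,fx=2.5*1,fy=2.5,interpolation=cv2.INTER_CUBIC))
E
```

```text
pad 429 137 [29.2 32.3] [0.5937 0.0533 0.04  ]
pad 422 188 [27.1 30.1] [0.6319 0.0177 0.04  ]
pad 416 235 [24.5 27.9] [ 0.6702 -0.0182  0.04  ]
wood yaw 136.92682519735857 0.10466885491419854
blue [318. 119.] [48. 62.] [ 0.5088 -0.0182  0.044 ]
orange [319. 172.] [56. 44.] [ 0.5488 -0.0514  0.044 ]
yellow [317. 220.] [40. 56.] [ 0.5866 -0.0866  0.044 ]
grey yaw 138.68610378318425 0.10364760078234142
((317.8016357421875, 58.40689468383789), (40.72919464111328, 44.880130767822266), 178.79539489746094)
pulley flange [0.469  0.0158 0.06  ] rack x,y off tile mm [-0.7  0.4]
pulley hub [0.4701 0.0162 0.07  ] rack x,y off tile mm [ 0.4 -0.2]
bearing [ 0.5072 -0.0181  0.055 ] rack x,y off tile mm [-0.9  1.2]
coupling [ 0.5499 -0.0511  0.074 ] rack x,y off tile mm [ 2.4 -0.8]
term [ 0.5874 -0.0845  0.055 ] rack x,y off tile mm [2.2 0.8]
edge 0.0143 -145.9
edge 0.0267 125.9
edge 0.014 34.5
edge 0.0268 -53.4
```

Measured: tool yaw 139.3°, grey rack 138.7°, wooden rack 136.9°, terminal long side 126.3°. I'll take the coupling first, at (0.5499,-0.0511).

Request:
arm_command --rows "0 1 1 35 0 0 0.5; 0 0 0 40 0 0 0; 0 0 0 40 0 0 0; 0 0 0 30 0 0 0; 0 0 0 15 0 0 0" --squeeze 30

```text
time_s: 1.45
position: [0.548, -0.0511, 0.0613]
tool_rot: [[-0.746, 0.666, -0.006], [0.666, 0.746, 0.002], [0.005, -0.002, -1.0]]
ft_force: [0.1, 0.3, -0.3]
grip_width: 0.0853
```

Request:
arm_command --rows "0.5 0 0 0 0 0 0; 1 0 0 0 0 0 0; 1 0 0 0 0 0 0; 1 0 0 0 0 0 0; 1 0 0 0 0 0 0"

```text
time_s: 1.87
position: [0.5505, -0.0517, 0.0664]
tool_rot: [[-0.749, 0.663, 0.002], [0.663, 0.749, -0.001], [-0.002, 0.001, -1.0]]
ft_force: [-0.9, -0.6, -0.1]
grip_width: 0.0256
```

Request:
arm_command --rows "1 0 0 0 0 0 0; 1 0 0 0 0 0 0; 1 0 0 0 0 0 0"

```text
time_s: 2.12
position: [0.5504, -0.0519, 0.0664]
tool_rot: [[-0.749, 0.663, 0.002], [0.663, 0.749, -0.001], [-0.002, 0.001, -1.0]]
ft_force: [-1.0, -0.7, 6.4]
grip_width: 0.0212
```

```bash
python3 - <<'E'
from h import *
s=readout.observe();print(s['time_s'],s['position'].round(4),s['grip_width'])
im,m=snap('side','s1');im2,m2=snap('wrist','w2')
p=proj(m,s['position']).astype(int);x,y=p
a=cv2.resize(im[y-40:y+35,x-45:x+45,::-1],(480,400),interpolation=cv2.INTER_CUBIC)
cv2.imwrite('pics/g1.png',a);print(p)
E
```

```text
2.1167 [ 0.5504 -0.0519  0.0664] 0.02118742841509321
[322 173]
```

View pics/g1.png

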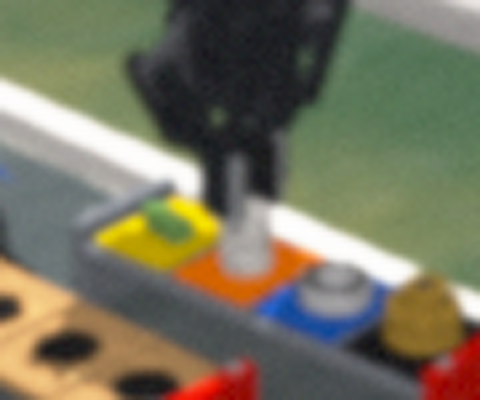

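The side crop shows the fingers high on the coupling. The opening reads 21 mm against a 25 mm part, so I'll check the wrist view.

```bash
python3 - <<'E'
from h import *
im,m=load('w2')
s=readout.observe()
for d in(0,.009,.017,-.002,.03): print(d,proj(m,s['position']-[0,0,d]).round())
cv2.imwrite('pics/w2b.png',cv2.resize(im[100:400,180:460,::-1],None,fx=2,fy=2,interpolation=cv2.INTER_CUBIC))
E
```

```text
0 [318. 258.]
0.009 [318. 250.]
0.017 [318. 243.]
-0.002 [318. 260.]
0.03 [318. 233.]
```

View pics/w2b.png

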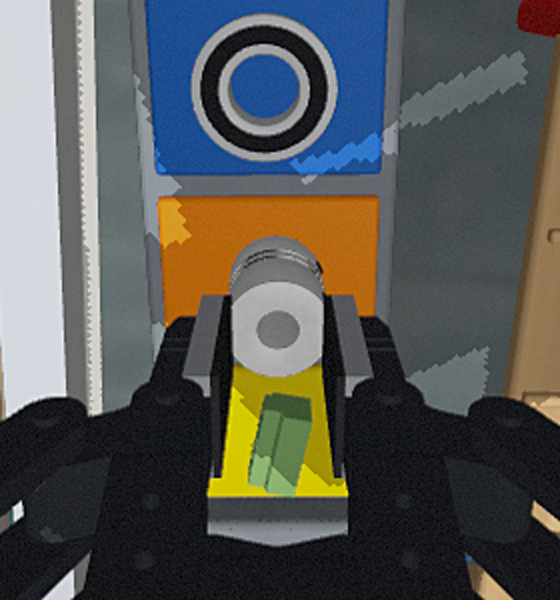

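The coupling is well centred between the pads: its top hole is at (318,264), and the prediction was row 266. Lifting.

Request:
arm_command --rows "1 0 0 -5 0 0 0; 1 0 0 -15 0 0 0; 1 0 0 -20 0 0 0; 1 0 0 0 0 0 0"

```text
time_s: 2.55
position: [0.5514, -0.0519, 0.1086]
tool_rot: [[-0.749, 0.663, 0.006], [0.663, 0.749, -0.002], [-0.005, 0.002, -1.0]]
ft_force: [0.4, -0.6, -0.6]
grip_width: 0.0206
```

```bash
python3 - <<'E'
from h import *
s=readout.observe();print(s['time_s'],s['position'].round(4),s['grip_width'],s['ft_force'])
im2,m2=snap('wrist','w3')
cv2.imwrite('pics/w3b.png',cv2.resize(im2[100:400,180:460,::-1],None,fx=1.5,fy=1.5,interpolation=cv2.INTER_CUBIC))
E
```

```text
2.55 [ 0.5514 -0.0519  0.1086] 0.020581833843095497 [ 0.40274467 -0.59236664 -0.58789175]
```

View pics/w3b.png

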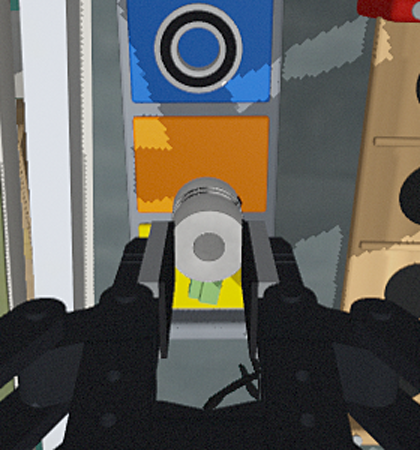

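Held with no slip. Carrying it to bay 2: tool shift (-15, +106) mm, turn +1.5°.

Request:
arm_command --rows "1 -3 20 0 0 0 0; 1 -5 33 0 0 0 1; 1 -5 33 0 0 0 0.5; 1 -2 20 0 0 0 0; 1 0 0 0 0 0 0"

```text
time_s: 3.02
position: [0.6337, 0.0196, 0.1036]
tool_rot: [[-0.733, 0.68, -0.0], [0.68, 0.733, 0.001], [0.001, 0.0, -1.0]]
ft_force: [-1.1, -0.6, -1.7]
grip_width: 0.0206
```

Request:
arm_command --rows "1 0 0 10 0 0 0; 1 0 0 20 0 0 0; 1 0 0 8 0 0 0; 1 0 0 2 0 0 0; 1 0 0 0 0 0 0"

```text
time_s: 3.43
position: [0.6314, 0.0165, 0.0644]
tool_rot: [[-0.731, 0.683, -0.002], [0.683, 0.731, 0.0], [0.001, -0.001, -1.0]]
ft_force: [0.6, -0.3, -1.8]
grip_width: 0.0206
```

```bash
python3 - <<'E'
from h import *
s=readout.observe();print(s['time_s'],s['position'].round(4),s['grip_width'],s['ft_force'].round(1))
d=np.array([.6318,.0176,0])-s['position'];R=s['tool_rot'];print('to go tool mm',(1e3*R.T@[d[0],d[1],0]).round(1), 'yaw',np.degrees(np.arctan2(R[1,0],R[0,0])))
E
```

```text
3.4333 [0.6314 0.0165 0.0644] 0.020609955162556017 [ 0.6 -0.3 -1.8]
to go tool mm [ 0.5  1.1 -0. ] yaw 136.95196943329722
```

Request:
arm_command --rows "1 0 1 1 0 0 0; 1 0 0 0.8 0 0 0; 1 0 0 0 0 0 0; 1 0 0 0 0 0 0"

```text
time_s: 3.77
position: [0.6329, 0.0177, 0.0637]
tool_rot: [[-0.731, 0.682, 0.001], [0.682, 0.731, -0.0], [-0.001, 0.0, -1.0]]
ft_force: [-0.1, -0.3, -1.3]
grip_width: 0.0206
```

Request:
arm_command --rows "1 0 0 1 0 0 0; 1 0 0 0 0 0 0; 1 0 0 0 0 0 0"

```text
time_s: 4.02
position: [0.6329, 0.0177, 0.0627]
tool_rot: [[-0.731, 0.682, 0.001], [0.682, 0.731, -0.0], [-0.001, 0.0, -1.0]]
ft_force: [-0.4, 1.0, 0.7]
grip_width: 0.0209
```

Request:
arm_command --rows "1 0 0 0.5 0 0 0; 1 0 0 0 0 0 0; 1 0 0 0 0 0 0"

```text
time_s: 4.27
position: [0.633, 0.0176, 0.0625]
tool_rot: [[-0.731, 0.682, 0.001], [0.682, 0.731, -0.0], [-0.001, 0.001, -1.0]]
ft_force: [-0.8, -0.8, 4.8]
grip_width: 0.0208
```

Touchdown at 0.0625, with 4.8 N up. Releasing and rising.

Request:
arm_command --rows "0.6 0 0 0 0 0 0; 0.4 0 0 0 0 0 0; 0 0 0 0 0 0 0; 0 0 0 -5 0 0 0; 0 0 0 -15 0 0 0"

```text
time_s: 4.68
position: [0.6317, 0.0179, 0.0802]
tool_rot: [[-0.731, 0.682, -0.004], [0.682, 0.731, 0.001], [0.004, -0.002, -1.0]]
ft_force: [0.1, 0.4, -0.6]
grip_width: 0.0792
```

Request:
arm_command --rows "0 0 0 -30 0 0 0; 0 0 0 -40 0 0 0; 0 0 0 -30 0 0 0; 0 0 0 -10 0 0 0; 0 0 0 0 0 0 0"

```text
time_s: 5.1
position: [0.6337, 0.0177, 0.195]
tool_rot: [[-0.731, 0.682, 0.006], [0.682, 0.731, -0.001], [-0.005, 0.003, -1.0]]
ft_force: [0.1, -0.3, -1.0]
grip_width: 0.0855
```

```bash
python3 - <<'E'
from h import *
s=readout.observe();print(s['time_s'],s['position'].round(4),s['grip_width'],s['ft_force'].round(1))
im2,m2=snap('wrist','w4')
cv2.imwrite('pics/w4b.png',im2[:,:,::-1])
for p in[(.6318,.0176,.07),(.6318,.0176,.04)]:print(proj(m2,p))
E
```

```text
5.1 [0.6337 0.0177 0.195 ] 0.08545423794472339 [ 0.1 -0.3 -1. ]
[316.35005638 186.60896867]
[316.43503239 177.86895597]
```

View pics/w4b.png

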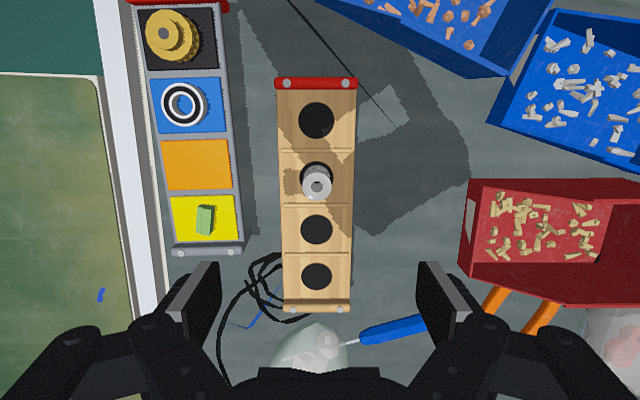

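The coupling stands centred in bay 2: top at (317,187), predicted (316,187). Next is the green terminal at (205,220), going to bay 1.

Request:
arm_command --rows "0 -8 -25 0 0 0 0; 0 -10 -30 0 0 0 0; 0 -10 -30 0 0 0 0; 0 -8 -21 0 0 0 5; 0 0 0 0 0 0 5.6"

```text
time_s: 5.57
position: [0.5847, -0.0876, 0.1894]
tool_rot: [[-0.587, 0.809, -0.005], [0.809, 0.587, 0.001], [0.003, -0.003, -1.0]]
ft_force: [-0.3, 1.1, -0.2]
grip_width: 0.0856
```

Request:
arm_command --rows "0.3 0 0 25 0 0 0; 0.6 0 0 35 0 0 0; 0.6 0 0 30 0 0 0; 0.6 0 0 20 0 0 0; 0.6 0 0 5 0 0 0"

```text
time_s: 5.98
position: [0.5839, -0.0834, 0.0713]
tool_rot: [[-0.593, 0.805, -0.01], [0.805, 0.593, 0.003], [0.009, -0.006, -1.0]]
ft_force: [-0.1, 0.6, -0.8]
grip_width: 0.0342
```

```bash
cat >> h.py <<'E'
def go(x,y,yaw):
    s=readout.observe();R=s['tool_rot'];d=np.array([x,y,0])-s['position'];print(s['time_s'],s['position'].round(4),'w',s['grip_width'].round(4),'F',s['ft_force'].round(1),'to go tool mm',(1e3*R.T@[d[0],d[1],0]).round(1),'rz',(np.degrees(np.arctan2(R[1,0],R[0,0]))-yaw).round(1))
E
python3 - <<'E'
from h import *
go(.5874,-.0845,126.3)
im2,m2=snap('wrist','w5')
print(proj(m2,(.5874,-.0845,.056)))
cv2.imwrite('pics/w5b.png',cv2.resize(im2[100:400,180:460,::-1],None,fx=1.8,fy=1.8,interpolation=cv2.INTER_CUBIC))
E
```

```text
Traceback (most recent call last):
  File "h.py", line 16, in go
    s=readout.observe();R=s['tool_rot'];d=np.array([x,y,0])-s['position'];print(s['time_s'],s['position'].round(4),'w',s['grip_width'].round(4),'F',s['ft_force'].round(1),'to go tool mm',(1e3*R.T@[d[0],d[1],0]).round(1),'rz',(np.degrees(np.arctan2(R[1,0],R[0,0]))-yaw).round(1))
                                                                                                                       ^^^^^^^^^^^^^^^^^^^^^
AttributeError: 'float' object has no attribute 'round'
```

```bash
sed -i "s/s\['grip_width'\].round(4)/round(s['grip_width'],4)/; s/s\['time_s'\],s\['pos/round(s['time_s'],2),s['pos/" h.py
python3 - <<'E'
from h import *
im2,m2=snap('wrist','w5')
go(.5874,-.0845,126.3)
print(proj(m2,(.5874,-.0845,.056)))
cv2.imwrite('pics/w5b.png',cv2.resize(im2[100:400,180:460,::-1],None,fx=1.8,fy=1.8,interpolation=cv2.INTER_CUBIC))
E
```

```text
6.03 [ 0.5847 -0.0836  0.0727] w 0.0341 F [-0.6  0.4 -0.1] to go tool mm [-2.3  1.7 -0. ] rz 0.1
[322.76496273 249.73696094]
```

View pics/w5b.png

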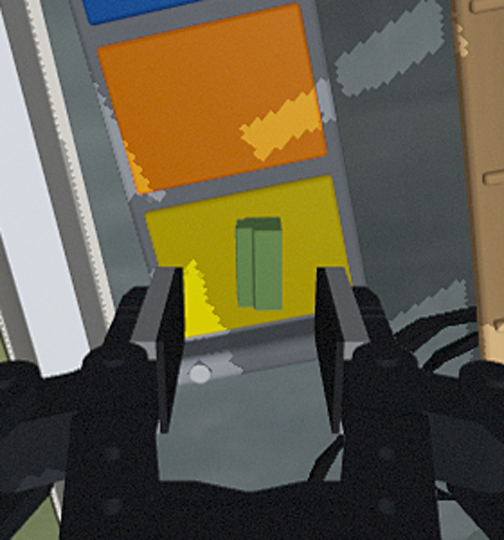

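The terminal is squared up to the jaws, top centre at image (324,246). Shifting (-1,+2) mm, then feeling down onto the tile.

Request:
arm_command --rows "0.6 -1 2 4 0 0 0; 0.6 0 0 4 0 0 0; 0.6 0 0 0 0 0 0; 0.6 0 0 0 0 0 0"

```text
time_s: 6.37
position: [0.5893, -0.084, 0.0695]
tool_rot: [[-0.594, 0.805, 0.001], [0.805, 0.594, -0.0], [-0.001, 0.001, -1.0]]
ft_force: [0.3, 0.6, 0.1]
grip_width: 0.034
```

Request:
arm_command --rows "0.6 0 0 2 0 0 0; 0.6 0 0 0 0 0 0; 0.6 0 0 0 0 0 0"

```text
time_s: 6.62
position: [0.589, -0.084, 0.0671]
tool_rot: [[-0.593, 0.805, 0.0], [0.805, 0.593, -0.0], [-0.0, 0.0, -1.0]]
ft_force: [-0.5, -0.3, 0.1]
grip_width: 0.0341
```

Request:
arm_command --rows "0.6 0 0 2 0 0 0; 0.6 0 0 0 0 0 0; 0.6 0 0 0 0 0 0"

```text
time_s: 6.87
position: [0.5889, -0.0839, 0.0647]
tool_rot: [[-0.593, 0.805, -0.0], [0.805, 0.593, 0.0], [0.0, -0.0, -1.0]]
ft_force: [0.5, 1.3, 0.1]
grip_width: 0.034
```

Request:
arm_command --rows "0.6 0 0 2 0 0 0; 0.6 0 0 0 0 0 0; 0.8 0 0 0 0 0 0; 1 0 0 0 0 0 0; 1 0 0 0 0 0 0" --squeeze 25

```text
time_s: 7.28
position: [0.589, -0.0839, 0.0628]
tool_rot: [[-0.593, 0.805, 0.0], [0.805, 0.593, -0.0], [-0.0, 0.0, -1.0]]
ft_force: [0.2, -0.5, -0.2]
grip_width: 0.0003
```

Request:
arm_command --rows "1 0 0 0 0 0 0; 1 0 0 0 0 0 0; 1 0 0 0 0 0 0; 1 0 0 0 0 0 0"

```text
time_s: 7.62
position: [0.589, -0.0839, 0.0629]
tool_rot: [[-0.593, 0.805, 0.0], [0.805, 0.593, -0.0], [-0.0, 0.0, -1.0]]
ft_force: [0.3, -0.4, 0.2]
grip_width: -0.0
```

The jaws closed fully with nothing between them. Looking.

```bash
python3 - <<'E'
from h import *
im2,m2=snap('wrist','w6')
a=cv2.resize(im2[100:400,180:460,::-1],None,fx=1.8,fy=1.8,interpolation=cv2.INTER_CUBIC)
im,m=snap('side','s2');x,y=proj(m,readout.observe()['position']).astype(int)
b=cv2.resize(im[y-50:y+40,x-22:x+22,::-1],(264,540),interpolation=cv2.INTER_CUBIC)
cv2.imwrite('pics/w6b.png',np.hstack([a,b]));print(a.shape,(x,y))
E
```

```text
(540, 504, 3) (np.int64(308), np.int64(169))
```

View pics/w6b.png

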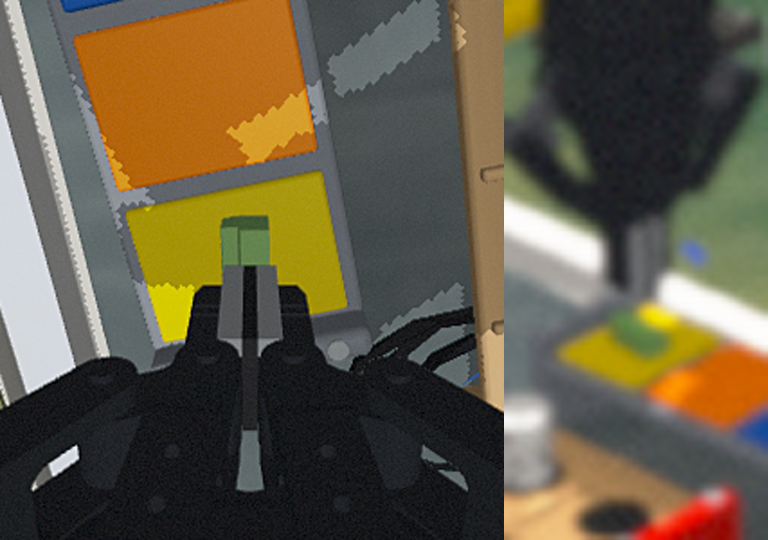

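```bash
python3 - <<'E'
from h import *
s=readout.observe();im,m=load('w6');_,ms=load('s2');R=s['tool_rot']
for z in(.075,.07,.065,.06,.055,.05,.046):
    d=[0,0,z-s['position'][2]]
    print(z,'wrist +x edge',proj(m,s['position']+R@[.011,0,0]+d).round(1),'mid',proj(m,s['position']+d).round(1),'side',proj(ms,s['position']+d).round(1))
E
```

```text
0.075 wrist +x edge [318.6 248.4] mid [318.6 270. ] side [308.  165.3]
0.07 wrist +x edge [318.6 243.6] mid [318.6 264.8] side [308.  167.1]
0.065 wrist +x edge [318.6 239.1] mid [318.6 259.8] side [308.1 168.8]
0.06 wrist +x edge [318.6 234.9] mid [318.6 255.1] side [308.1 170.5]
0.055 wrist +x edge [318.6 231. ] mid [318.6 250.6] side [308.2 172.2]
0.05 wrist +x edge [318.6 227.2] mid [318.6 246.4] side [308.3 173.9]
0.046 wrist +x edge [318.6 224.3] mid [318.6 243.2] side [308.3 175.2]
```

Both views put the shut fingertips at z ≈ 0.070-0.073, roughly 8 mm above the reported TCP z. That also explains the shallow coupling grip. So I have to go lower: open to about 24 mm, straddle the terminal, and feel for the tile.

Request:
arm_command --rows "0.72 0 0 0 0 0 0; 0.72 0 0 0 0 0 0; 0.72 0 0 5 0 0 0; 0.72 0 0 5 0 0 0; 0.72 0 0 0 0 0 0"

```text
time_s: 8.13
position: [0.5884, -0.0837, 0.0515]
tool_rot: [[-0.593, 0.805, -0.002], [0.805, 0.593, 0.001], [0.002, -0.001, -1.0]]
ft_force: [0.4, -0.6, -0.5]
grip_width: 0.0241
```

Request:
arm_command --rows "0.72 0 0 3 0 0 0; 0.72 0 0 3 0 0 0; 0.72 0 0 0 0 0 0; 0.72 0 0 0 0 0 0"

```text
time_s: 8.47
position: [0.5889, -0.0839, 0.0466]
tool_rot: [[-0.593, 0.805, -0.0], [0.805, 0.593, 0.0], [0.0, -0.0, -1.0]]
ft_force: [0.2, -0.3, -0.3]
grip_width: 0.0241
```

```bash
python3 - <<'E'
from h import *
go(.5874,-.0845,126.3)
im2,m2=snap('wrist','w7')
a=cv2.resize(im2[150:400,180:460,::-1],None,fx=1.8,fy=1.8,interpolation=cv2.INTER_CUBIC)
cv2.imwrite('pics/w7b.png',a)
E
```

```text
8.47 [ 0.5889 -0.0839  0.0466] w 0.0241 F [ 0.2 -0.3 -0.3] to go tool mm [ 0.5 -1.6  0. ] rz 0.1
```

View pics/w7b.png

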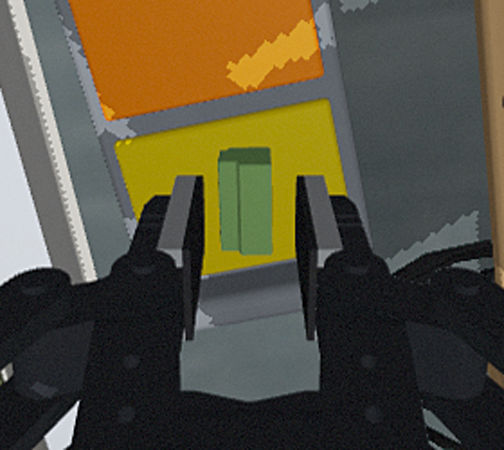

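Still no contact at 0.0466, so the tips really are higher than stated. The terminal sits between the pads, so I'll go on down.

Request:
arm_command --rows "0.72 0 -1 3 0 0 0; 0.72 0 0 3 0 0 0; 0.72 0 0 0 0 0 0; 0.72 0 0 0 0 0 0"

```text
time_s: 8.85
position: [0.5881, -0.0845, 0.0406]
tool_rot: [[-0.593, 0.805, -0.0], [0.805, 0.593, 0.0], [0.0, -0.0, -1.0]]
ft_force: [0.9, -0.2, -0.1]
grip_width: 0.024
```

Request:
arm_command --rows "0.72 0 0 2 0 0 0; 0.72 0 0 0 0 0 0; 0.72 0 0 0 0 0 0"

```text
time_s: 9.1
position: [0.5882, -0.0845, 0.0388]
tool_rot: [[-0.593, 0.805, -0.0], [0.805, 0.593, 0.0], [0.0, -0.0, -1.0]]
ft_force: [0.1, -0.2, 0.4]
grip_width: 0.0239
```

Request:
arm_command --rows "0.9 0 0 0 0 0 0; 1 0 0 0 0 0 0; 1 0 0 0 0 0 0; 1 0 0 0 0 0 0; 1 0 0 0 0 0 0" --squeeze 25

```text
time_s: 9.52
position: [0.5883, -0.0845, 0.039]
tool_rot: [[-0.593, 0.805, 0.0], [0.805, 0.593, -0.0], [-0.0, 0.0, -1.0]]
ft_force: [-0.8, 0.6, 1.3]
grip_width: 0.0127
```

```bash
python3 - <<'E'
from h import *
go(.5874,-.0845,126.3)
im2,m2=snap('wrist','w8')
c=blobs(im2,(36,50,40),(85,255,255),(270,150,370,300))[0];print(cv2.boundingRect(c),cv2.minAreaRect(c))
im,_=load('w7');c=blobs(im,(36,50,40),(85,255,255),(270,150,370,300))[0];print(cv2.boundingRect(c),cv2.minAreaRect(c))
E
```

```text
9.52 [ 0.5883 -0.0845  0.039 ] w 0.0127 F [-0.8  0.6  1.3] to go tool mm [ 0.6 -0.7 -0. ] rz 0.1
(303, 239, 32, 61) ((318.5, 269.0), (60.0, 31.0), 90.0)
(301, 232, 30, 60) ((315.5, 261.5), (59.0, 29.0), 90.0)
```

Gripped: 12.7 mm, centred in the jaws. Checking its offset along the pads, then lifting and carrying it to bay 1.

Request:
arm_command --rows "1 0 0 -5 0 0 0; 1 0 0 -15 0 0 0; 1 0 0 -20 0 0 0; 1 0 0 -5 0 0 0; 1 0 0 0 0 0 0"

```text
time_s: 9.98
position: [0.5889, -0.0847, 0.0853]
tool_rot: [[-0.593, 0.805, 0.003], [0.805, 0.593, -0.001], [-0.003, 0.002, -1.0]]
ft_force: [-0.2, -0.4, -0.1]
grip_width: 0.0128
```

```bash
python3 - <<'E'
from h import *
go(.5935,.0532,136.95)
im2,m2=snap('wrist','w9')
c=blobs(im2,(36,50,40),(85,255,255),(270,150,370,300))[0];b=cv2.boundingRect(c);print(b,cv2.minAreaRect(c))
s=readout.observe();R=s['tool_rot'];x=(b[0]+b[2]/2)
for v in(b[1],b[1]+b[3]/2,b[1]+b[3]): print(1e3*(R.T@(ray(m2,x,v,s['position'][2]+.017)-s['position'])).round(4))
E
```

```text
9.98 [ 0.5889 -0.0847  0.0853] w 0.0128 F [-0.2 -0.4 -0.1] to go tool mm [ 1.083e+02  8.560e+01 -1.000e-01] rz -10.5
(303, 239, 32, 61) ((318.5, 269.0), (60.0, 31.0), 90.0)
[ 16.8   0.5 -17. ]
[  1.8   0.5 -17. ]
[-14.1   0.6 -17. ]
```

Lifted without slip. To bay 1.

Request:
arm_command --rows "1 15 12 0 0 0 0; 1 26 21 0 0 0 0; 1 27 21 0 0 0 0; 1 26 21 0 0 0 0; 1 12 10 0 0 0 -4"

```text
time_s: 10.45
position: [0.5927, 0.0547, 0.0824]
tool_rot: [[-0.65, 0.76, -0.003], [0.76, 0.65, 0.001], [0.002, -0.001, -1.0]]
ft_force: [0.3, 0.2, -0.6]
grip_width: 0.0128
```

Request:
arm_command --rows "1 0 0 0 0 0 -6.5; 1 0 0 10 0 0 0; 1 0 0 20 0 0 0; 1 0 0 10 0 0 0; 1 0 0 0 0 0 0"

```text
time_s: 10.87
position: [0.5919, 0.0508, 0.0404]
tool_rot: [[-0.728, 0.686, -0.006], [0.686, 0.728, 0.001], [0.005, -0.004, -1.0]]
ft_force: [-0.3, 0.2, -0.4]
grip_width: 0.0127
```

```bash
python3 - <<'E'
from h import *
go(.5935,.0532,136.95)
E
```

```text
10.87 [0.5919 0.0508 0.0404] w 0.0127 F [-0.3  0.2 -0.4] to go tool mm [ 0.5  2.8 -0. ] rz -0.2
```

Request:
arm_command --rows "1 -1 2 1 0 0 0; 1 0 0 2 0 0 0; 1 0 0 0 0 0 0; 1 0 0 0 0 0 0"

```text
time_s: 11.2
position: [0.5961, 0.0519, 0.0413]
tool_rot: [[-0.73, 0.684, 0.001], [0.684, 0.73, -0.0], [-0.001, 0.0, -1.0]]
ft_force: [0.1, -0.2, -0.2]
grip_width: 0.0124
```

Request:
arm_command --rows "1 0 0 1.5 0 0 0; 1 0 0 0 0 0 0; 1 0 0 0 0 0 0"

```text
time_s: 11.45
position: [0.5958, 0.052, 0.0395]
tool_rot: [[-0.73, 0.683, 0.0], [0.683, 0.73, 0.0], [-0.0, 0.0, -1.0]]
ft_force: [0.1, 0.4, 0.2]
grip_width: 0.0131
```

Request:
arm_command --rows "1 1 -0.5 2 0 0 0; 1 0 0 1.5 0 0 0; 1 0 0 0 0 0 0; 1 0 0 0 0 0 0"

```text
time_s: 11.78
position: [0.5946, 0.0523, 0.0357]
tool_rot: [[-0.73, 0.683, -0.0], [0.683, 0.73, 0.0], [0.0, -0.0, -1.0]]
ft_force: [1.4, -0.3, -0.9]
grip_width: 0.0126
```

Request:
arm_command --rows "1 0 0 0.7 0 0 0; 1 0 0 0 0 0 0; 1 0 0 0 0 0 0"

```text
time_s: 12.03
position: [0.5947, 0.0523, 0.0351]
tool_rot: [[-0.73, 0.683, -0.0], [0.683, 0.73, 0.0], [0.0, -0.0, -1.0]]
ft_force: [0.2, 0.3, -0.5]
grip_width: 0.0126
```

Request:
arm_command --rows "1 0 0 0.5 0 0 0; 1 0 0 0 0 0 0; 1 0 0 0 0 0 0"

```text
time_s: 12.28
position: [0.5948, 0.0523, 0.0349]
tool_rot: [[-0.73, 0.683, 0.0], [0.683, 0.73, -0.0], [-0.0, 0.0, -1.0]]
ft_force: [-0.6, 0.0, 3.3]
grip_width: 0.0128
```

Touchdown at 0.0349. Releasing and rising.

Request:
arm_command --rows "0.8 0 0 0 0 0 0; 0.6 0 0 0 0 0 0; 0.5 0 0 0 0 0 0; 0.4 0 0 -10 0 0 0; 0.2 0 0 -25 0 0 0"

```text
time_s: 12.7
position: [0.5932, 0.0524, 0.0677]
tool_rot: [[-0.73, 0.683, -0.006], [0.683, 0.73, 0.001], [0.005, -0.004, -1.0]]
ft_force: [0.6, 0.2, 0.9]
grip_width: 0.0616
```

Request:
arm_command --rows "0 0 0 -35 0 0 0; 0 0 0 -40 0 0 0; 0 0 0 -35 0 0 0; 0 0 0 -15 0 0 0; 0 0 0 0 0 0 0"

```text
time_s: 13.12
position: [0.5961, 0.0523, 0.1998]
tool_rot: [[-0.73, 0.683, 0.009], [0.683, 0.73, -0.001], [-0.007, 0.005, -1.0]]
ft_force: [0.2, -0.2, -0.3]
grip_width: 0.0853
```

```bash
python3 - <<'E'
from h import *
im,m=snap('wrist','w10');go(.5074,-.0182,138.7)
c=blobs(im,(38,50,40),(85,255,255),(270,100,370,260));
for q in c[:2]: r=cv2.minAreaRect(q);print(r,ray(m,*r[0],.05).round(4))
for p in[(.5935,.0532,.05),(.6318,.0176,.07)]:print(proj(m,p))
E
```

```text
13.17 [0.5952 0.0523 0.1969] w 0.0854 F [-0.3 -0.1 -0.7] to go tool mm [  15.9 -111.5   -0.3] rz -1.8
((316.0, 177.5), (29.0, 16.0), 90.0) [0.5931 0.053  0.05  ]
[316.39866627 177.66416614]
[316.63563599 239.05413238]
```

View pics/w10.png

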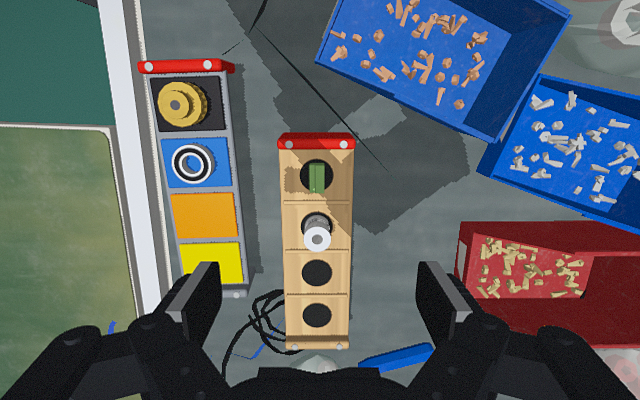

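The terminal is centred in bay 1 at (0.5931,0.0530) and the coupling in bay 2. Next the bearing at (192,163), for bay 3.

Request:
arm_command --rows "0 3 -20 0 0 0 -1; 0 4 -30 0 0 0 -0.8; 0 4 -30 0 0 0 0; 0 4 -22 0 0 0 0; 0 1 -10 0 0 0 0"

```text
time_s: 13.58
position: [0.5057, -0.0214, 0.1936]
tool_rot: [[-0.75, 0.661, -0.003], [0.661, 0.75, 0.001], [0.003, -0.002, -1.0]]
ft_force: [-0.0, -0.6, 0.4]
grip_width: 0.086
```

Request:
arm_command --rows "0.2 0 0 25 0 0 0; 0.4 0 0 35 0 0 0; 0.4 0 0 25 0 0 0; 0.4 0 0 10 0 0 0; 0.4 0 0 0 0 0 0"

```text
time_s: 14.0
position: [0.5067, -0.0199, 0.0965]
tool_rot: [[-0.751, 0.66, -0.006], [0.66, 0.751, 0.002], [0.006, -0.003, -1.0]]
ft_force: [-0.2, -0.7, -0.3]
grip_width: 0.0514
```

```bash
python3 - <<'E'
from h import *
im,m=snap('wrist','w11');go(.5072,-.0181,138.7)
h=cv2.cvtColor(im,cv2.COLOR_RGB2HSV);u,v=proj(m,(.5072,-.0181,.055));print(u,v)
# bearing = non-blue inside the blue tile
b=cv2.inRange(h,(100,110,40),(125,255,255));k=np.zeros_like(b);r=55;y0,x0=int(v)-r,int(u)-r;k[y0:y0+2*r,x0:x0+2*r]=255-b[y0:y0+2*r,x0:x0+2*r]
k=cv2.morphologyEx(k,cv2.MORPH_OPEN,np.ones((3,3)))
n,l,st,ce=cv2.connectedComponentsWithStats(k)
for i in range(1,n):
    if st[i,4]>300: print(st[i],ce[i].round(1),ray(m,st[i,0]+st[i,2]/2,st[i,1]+st[i,3]/2,.052).round(4))
E
```

```text
14.05 [ 0.5076 -0.0201  0.0983] w 0.0514 F [-0.6  0.6  1.5] to go tool mm [1.7 1.2 0. ] rz 0.0
321.32097392168714 225.23509330400998
[ 266  170  110  110 5858] [318.3 228.8] [ 0.5079 -0.0189  0.052 ]
[ 293  195   58   59 2289] [321.6 224.4] [ 0.508  -0.0182  0.052 ]
```

Request:
arm_command --rows "0.5 1 1.5 15 0 0 0; 0.5 0 0 20 0 0 0; 0.5 0 0 13 0 0 0; 0.5 0 0 0 0 0 0; 0.5 0 0 0 0 0 0"

```text
time_s: 14.47
position: [0.5088, -0.0186, 0.0522]
tool_rot: [[-0.751, 0.66, 0.0], [0.66, 0.751, -0.0], [-0.0, 0.0, -1.0]]
ft_force: [-1.1, 0.2, 1.1]
grip_width: 0.0427
```

Request:
arm_command --rows "0.5 0 0 4 0 0 0; 0.5 0 0 4 0 0 0; 0.5 0 0 0 0 0 0; 0.5 0 0 0 0 0 0"

```text
time_s: 14.8
position: [0.5085, -0.0187, 0.0439]
tool_rot: [[-0.751, 0.66, 0.0], [0.66, 0.751, -0.0], [-0.0, 0.0, -1.0]]
ft_force: [0.1, 0.0, -0.7]
grip_width: 0.0427
```

```bash
python3 - <<'E'
from h import *
go(.508,-.0182,138.7)
E
```

```text
14.8 [ 0.5085 -0.0187  0.0439] w 0.0427 F [ 0.1  0.  -0.7] to go tool mm [ 0.7  0.1 -0. ] rz -0.0
```

Feeling down in 2-3 mm steps.

Request:
arm_command --rows "0.5 0.5 0 2 0 0 0; 0.5 0 0 2 0 0 0; 0.5 0 0 0 0 0 0; 0.5 0 0 0 0 0 0"

```text
time_s: 15.13
position: [0.5079, -0.0183, 0.0396]
tool_rot: [[-0.751, 0.66, -0.0], [0.66, 0.751, 0.0], [0.0, -0.0, -1.0]]
ft_force: [-0.3, -0.4, 0.7]
grip_width: 0.0427
```

Request:
arm_command --rows "0.5 0 0 2 0 0 0; 0.5 0 0 0 0 0 0; 0.5 0 0 0 0 0 0"

```text
time_s: 15.38
position: [0.5079, -0.0183, 0.0375]
tool_rot: [[-0.751, 0.66, -0.0], [0.66, 0.751, 0.0], [0.0, -0.0, -1.0]]
ft_force: [0.2, 0.1, -0.4]
grip_width: 0.0428
```

Request:
arm_command --rows "0.5 0 0 2 0 0 0; 0.5 0 0 0 0 0 0; 0.5 0 0 0 0 0 0"

```text
time_s: 15.63
position: [0.5082, -0.0184, 0.036]
tool_rot: [[-0.751, 0.66, 0.001], [0.66, 0.751, -0.0], [-0.001, 0.0, -1.0]]
ft_force: [-1.4, -0.4, 4.9]
grip_width: 0.0425
```

Tile contact at 0.036. Raising 2 mm, then gripping.

Request:
arm_command --rows "0.5 0 0 -2 0 0 0; 0.5 0 0 0 0 0 0; 0.6 0 0 0 0 0 0; 0.8 0 0 0 0 0 0; 1 0 0 0 0 0 0" --squeeze 30

```text
time_s: 16.05
position: [0.508, -0.0184, 0.0378]
tool_rot: [[-0.751, 0.66, 0.0], [0.66, 0.751, -0.0], [-0.0, 0.0, -1.0]]
ft_force: [-0.4, -0.6, 5.1]
grip_width: 0.0328
```

Request:
arm_command --rows "1 0 0 0 0 0 0; 1 0 0 0 0 0 0; 1 0 0 0 0 0 0; 1 0 0 0 0 0 0"

```text
time_s: 16.38
position: [0.508, -0.0184, 0.0378]
tool_rot: [[-0.751, 0.66, 0.0], [0.66, 0.751, -0.0], [-0.0, 0.0, -1.0]]
ft_force: [-1.5, -0.3, 4.9]
grip_width: 0.0331
```

Request:
arm_command --rows "1 0 0 -4 0 0 0; 1 0 0 -14 0 0 0; 1 0 0 -22 0 0 0; 1 0 0 -10 0 0 0; 1 0 0 0 0 0 0"

```text
time_s: 16.8
position: [0.5089, -0.0185, 0.0895]
tool_rot: [[-0.751, 0.66, 0.004], [0.66, 0.751, -0.001], [-0.003, 0.002, -1.0]]
ft_force: [0.8, -0.7, -0.7]
grip_width: 0.033
```

```bash
python3 - <<'E'
from h import *
im,m=snap('wrist','w12');go(.6700,-.0182,136.95)
s=readout.observe();print(proj(m,s['position']+[0,0,.017]),proj(m,(.508,-.0182,.052)))
cv2.imwrite('pics/w12b.png',cv2.resize(im[100:400,180:460,::-1],None,fx=1.5,fy=1.5,interpolation=cv2.INTER_CUBIC))
E
```

```text
16.85 [ 0.5083 -0.0184  0.0882] w 0.0334 F [ 0.6  0.3 -0.7] to go tool mm [-121.3  106.9    0.3] rz 1.7
[317.71581278 273.0176969 ] [317.708732   226.95390344]
```

View pics/w12b.png

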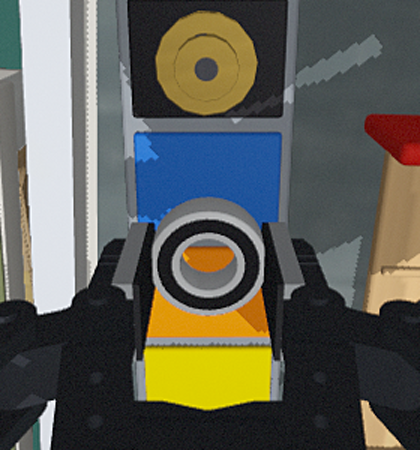

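The bearing is held level and the blue tile is bare. Carrying it to bay 3: tool (-121, +107) mm.

Request:
arm_command --rows "1 -18 16 0 0 0 0; 1 -27 24 0 0 0 1; 1 -28 25 0 0 0 0.7; 1 -28 25 0 0 0 0; 1 -16 14 0 0 0 0"

```text
time_s: 17.27
position: [0.6669, -0.0198, 0.0857]
tool_rot: [[-0.731, 0.682, -0.001], [0.682, 0.731, 0.0], [0.001, -0.0, -1.0]]
ft_force: [-0.2, -0.0, -0.5]
grip_width: 0.0329
```

Request:
arm_command --rows "1 -4 3 5 0 0 0; 1 0 0 15 0 0 0; 1 0 0 20 0 0 0; 1 0 0 5 0 0 0; 1 0 0 0 0 0 0"

```text
time_s: 17.68
position: [0.6677, -0.0201, 0.0399]
tool_rot: [[-0.731, 0.682, -0.006], [0.682, 0.731, 0.001], [0.005, -0.003, -1.0]]
ft_force: [0.1, 0.2, -0.9]
grip_width: 0.0326
```

Request:
arm_command --rows "1 0 0 0 0 0 0; 1 0 0 0 0 0 0; 1 0 0 0 0 0 0"

```text
time_s: 17.93
position: [0.6698, -0.0205, 0.0438]
tool_rot: [[-0.731, 0.682, 0.002], [0.682, 0.731, -0.0], [-0.002, 0.001, -1.0]]
ft_force: [-0.9, -0.8, -1.2]
grip_width: 0.0333
```

```bash
python3 - <<'E'
from h import *
go(.6700,-.0182,136.95)
E
```

```text
17.93 [ 0.6698 -0.0205  0.0438] w 0.0333 F [-0.9 -0.8 -1.2] to go tool mm [ 1.4  1.8 -0. ] rz 0.0
```

Request:
arm_command --rows "1 1 1.5 3 0 0 0; 1 0.5 0 3 0 0 0; 1 0 0 1.5 0 0 0; 1 0 0 0 0 0 0; 1 0 0 0 0 0 0"

```text
time_s: 18.35
position: [0.6693, -0.0182, 0.035]
tool_rot: [[-0.731, 0.682, -0.0], [0.682, 0.731, 0.0], [0.0, -0.0, -1.0]]
ft_force: [-0.2, -0.7, -1.3]
grip_width: 0.0328
```

Request:
arm_command --rows "1 0 0 1 0 0 0; 1 0 0 0 0 0 0; 1 0 0 0 0 0 0"

```text
time_s: 18.6
position: [0.6694, -0.0183, 0.0341]
tool_rot: [[-0.731, 0.682, 0.0], [0.682, 0.731, -0.0], [-0.0, 0.0, -1.0]]
ft_force: [-0.2, -0.3, -1.4]
grip_width: 0.0327
```

Request:
arm_command --rows "1 0 0 0.7 0 0 0; 1 0 0 0 0 0 0; 1 0 0 0 0 0 0"

```text
time_s: 18.85
position: [0.6695, -0.0183, 0.0339]
tool_rot: [[-0.731, 0.682, 0.0], [0.682, 0.731, -0.0], [-0.0, 0.0, -1.0]]
ft_force: [-1.8, 0.7, 3.1]
grip_width: 0.0328
```

Touchdown at 0.0339. Releasing and rising.

Request:
arm_command --rows "0.55 0 0 0 0 0 0; 0.5 0 0 0 0 0 0; 0.4 0 0 0 0 0 0; 0.3 0 0 -10 0 0 0; 0.1 0 0 -25 0 0 0"

```text
time_s: 19.27
position: [0.6678, -0.018, 0.066]
tool_rot: [[-0.731, 0.682, -0.006], [0.682, 0.731, 0.001], [0.006, -0.003, -1.0]]
ft_force: [-0.4, 0.5, -0.0]
grip_width: 0.0701
```

Request:
arm_command --rows "0 0 0 -30 0 0 0; 0 0 0 -35 0 0 0; 0 0 0 -30 0 0 0; 0 0 0 -15 0 0 0; 0 0 0 0 0 0 0"

```text
time_s: 19.68
position: [0.6708, -0.0184, 0.1837]
tool_rot: [[-0.731, 0.682, 0.008], [0.682, 0.731, -0.002], [-0.007, 0.004, -1.0]]
ft_force: [-0.4, 0.1, 0.7]
grip_width: 0.0859
```

```bash
python3 - <<'E'
from h import *
im,m=snap('wrist','w13');go(.4696,.016,138.7)
u,v=proj(m,(.6700,-.0182,.051));print('expect',u,v)
x0,y0=int(u)-40,int(v)-40;g=im[y0:y0+80,x0:x0+80]
h=cv2.cvtColor(im,cv2.COLOR_RGB2HSV);k=np.zeros(im.shape[:2],np.uint8);k[y0+10:y0+70,x0+10:x0+70]=255*(h[y0+10:y0+70,x0+10:x0+70,1]<60)
k=cv2.morphologyEx(k,cv2.MORPH_CLOSE,np.ones((7,7)))
for c in cv2.findContours(k,cv2.RETR_EXTERNAL,cv2.CHAIN_APPROX_NONE)[0]:
    if cv2.contourArea(c)>200: b=cv2.boundingRect(c);e=cv2.fitEllipse(c);print(b,np.round(e[0],1),np.round(e[1],1),ray(m,*e[0],.05).round(4))
E
```

```text
19.73 [ 0.6699 -0.0183  0.1807] w 0.0854 F [-0.4  1.2  0.3] to go tool mm [ 169.9 -111.5   -0.8] rz -1.7
expect 317.3731640990653 184.55790707937487
(297, 162, 40, 42) [316.7 182.5] [39.4 40.4] [ 0.6685 -0.0176  0.05  ]
```

The bearing is in bay 3, within about 2 mm of centre. Last is the pulley, near (0.4696, 0.016).

Request:
arm_command --rows "0 20 -13 0 0 0 0; 0 31 -20 0 0 0 -0.8; 0 32 -21 0 0 0 -0.9; 0 32 -21 0 0 0 0; 0 31 -20 0 0 0 0"

```text
time_s: 20.15
position: [0.4946, 0.0097, 0.177]
tool_rot: [[-0.751, 0.66, -0.003], [0.66, 0.751, 0.001], [0.003, -0.001, -1.0]]
ft_force: [0.2, -0.7, 0.9]
grip_width: 0.0853
```

Request:
arm_command --rows "0 19 -13 5 0 0 0; 0.2 5 -3 25 0 0 0; 0.4 0 0 30 0 0 0; 0.4 0 0 15 0 0 0; 0.4 0 0 0 0 0 0"

```text
time_s: 20.57
position: [0.4663, 0.0134, 0.1]
tool_rot: [[-0.751, 0.66, -0.008], [0.66, 0.751, 0.002], [0.007, -0.004, -1.0]]
ft_force: [-0.4, 0.7, -0.5]
grip_width: 0.051
```

```bash
python3 - <<'E'
from h import *
im,m=snap('wrist','w14');go(.4696,.016,138.7)
print(proj(m,(.4696,.016,.061)))
for c in blobs(im,(15,80,40),(34,255,255),(230,120,400,330),400)[:3]:
    e=cv2.fitEllipse(c);b=cv2.boundingRect(c);p=ray(m,b[0]+b[2]/2,b[1]+b[3]/2,.058);print(b,np.round(e[0],1),p.round(4),ray(m,*e[0],.058).round(4))
E
```

```text
20.62 [0.4675 0.0132 0.1019] w 0.0511 F [-0.2  0.1 -0.2] to go tool mm [ 0.3  3.5 -0. ] rz -0.0
[325.45615936 229.28826237]
(295, 194, 60, 63) [324.4 225.9] [0.4685 0.0167 0.058 ] [0.4684 0.0162 0.058 ]
```

Request:
arm_command --rows "0.4 1 2.5 10 0 0 0; 0.4 0 0 15 0 0 0; 0.45 0 0 10 0 0 0; 0.45 0 0 0 0 0 0; 0.45 0 0 0 0 0 0"

```text
time_s: 21.03
position: [0.47, 0.0154, 0.069]
tool_rot: [[-0.751, 0.66, 0.0], [0.66, 0.751, -0.0], [-0.0, 0.0, -1.0]]
ft_force: [0.5, 0.1, -1.0]
grip_width: 0.047
```

```bash
python3 - <<'E'
from h import *
go(.469,.0163,138.7)
E
```

```text
21.03 [0.47   0.0154 0.069 ] w 0.047 F [ 0.5  0.1 -1. ] to go tool mm [ 1.3  0.  -0. ] rz 0.0
```

Aligned. Down 30 mm to about 0.039, then grip.

Request:
arm_command --rows "0.45 1 0 8 0 0 0; 0.45 0 0 8 0 0 0; 0.45 0 0 8 0 0 0; 0.45 0 0 4 0 0 0; 0.45 0 0 0 0 0 0"

```text
time_s: 21.45
position: [0.4684, 0.0162, 0.0394]
tool_rot: [[-0.751, 0.66, -0.002], [0.66, 0.751, 0.0], [0.002, -0.001, -1.0]]
ft_force: [-0.3, -0.8, -0.7]
grip_width: 0.0469
```

Request:
arm_command --rows "0.45 0 0 1.5 0 0 0; 0.45 0 0 0 0 0 0; 0.6 0 0 0 0 0 0; 0.8 0 0 0 0 0 0; 1 0 0 0 0 0 0" --squeeze 35

```text
time_s: 21.87
position: [0.4691, 0.0161, 0.0393]
tool_rot: [[-0.751, 0.66, 0.001], [0.66, 0.751, -0.0], [-0.001, 0.0, -1.0]]
ft_force: [-0.6, -0.2, 2.9]
grip_width: 0.0347
```

Request:
arm_command --rows "1 0 0 0 0 0 0; 1 0 0 0 0 0 0; 1 0 0 0 0 0 0; 1 0 0 0 0 0 0"

```text
time_s: 22.2
position: [0.4691, 0.0161, 0.0393]
tool_rot: [[-0.751, 0.66, 0.001], [0.66, 0.751, -0.0], [-0.001, 0.0, -1.0]]
ft_force: [-1.2, -0.1, 5.8]
grip_width: 0.0348
```

Request:
arm_command --rows "1 0 0 -4 0 0 0; 1 0 0 -14 0 0 0; 1 0 0 -24 0 0 0; 1 0 0 -18 0 0 0; 1 0 0 0 0 0 0"

```text
time_s: 22.62
position: [0.4704, 0.0159, 0.1018]
tool_rot: [[-0.751, 0.66, 0.005], [0.66, 0.751, -0.001], [-0.005, 0.003, -1.0]]
ft_force: [-0.1, 0.0, -0.1]
grip_width: 0.0344
```

```bash
python3 - <<'E'
from h import *
im,m=snap('wrist','w15');go(.7082,-.0540,136.95)
s=readout.observe();print(proj(m,s['position']+[0,0,.020]))
for c in blobs(im,(15,80,40),(34,255,255),(230,120,400,350),400)[:3]:
    e=cv2.fitEllipse(c);print(cv2.boundingRect(c),np.round(e[0],1),np.round(e[1],1))
cv2.imwrite('pics/w15b.png',cv2.resize(im[100:400,180:460,::-1],None,fx=1.5,fy=1.5,interpolation=cv2.INTER_CUBIC))
E
```

```text
22.67 [0.4696 0.0161 0.1001] w 0.0345 F [ 0.9 -0.4 -2. ] to go tool mm [-225.5  104.8    0.8] rz 1.8
[317.61582848 275.93293   ]
(277, 230, 82, 120) [317.9 291.5] [ 85.  127.9]
```

View pics/w15b.png

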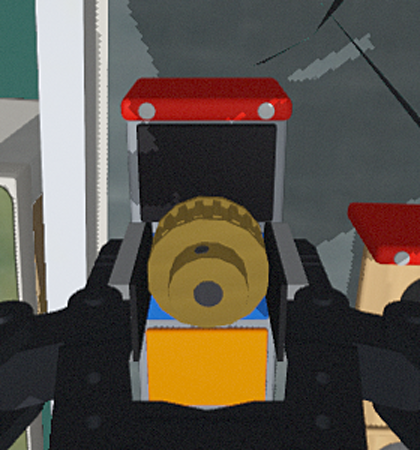

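```bash
python3 - <<'E'
from h import *
im,m=load('w15');p=np.array([.4696,.0161,.1001]);R=np.array([[-.751,.66,.005],[.66,.751,-.001],[-.005,.003,-1]])
for z,r in((.0047,.018),(.0217,.018),(.0307,.011)): print(z,[((proj(m,p+[0,0,z]+R@[dx,0,0])-[180,100])*1.5).round() for dx in(r,0,-r)])
E
```

```text
0.0047 [array([207., 188.]), array([207., 239.]), array([206., 287.])]
0.0217 [array([207., 210.]), array([207., 267.]), array([207., 319.])]
0.0307 [array([207., 249.]), array([207., 284.]), array([207., 318.])]
```

The pulley is held upright: every circle is displaced alike, by about 8 px, and there is no tilt. Carrying it to bay 4: tool (-225, +105) mm.

Request:
arm_command --rows "1 -18 8 0 0 0 0; 1 -27 13 0 0 0 0.9; 1 -30 14 0 0 0 0.9; 1 -30 14 0 0 0 0; 1 -30 14 0 0 0 0"

```text
time_s: 23.08
position: [0.6119, -0.0284, 0.0972]
tool_rot: [[-0.73, 0.683, -0.002], [0.683, 0.73, 0.001], [0.002, -0.001, -1.0]]
ft_force: [-0.1, 0.6, -1.7]
grip_width: 0.0343
```

Request:
arm_command --rows "1 -30 14 0 0 0 0; 1 -28 13 0 0 0 0; 1 -18 9 0 0 0 0; 1 -10 4 0 0 0 0; 1 0 0 0 0 0 0"

```text
time_s: 23.5
position: [0.7022, -0.0585, 0.096]
tool_rot: [[-0.73, 0.684, -0.002], [0.684, 0.73, 0.0], [0.002, -0.001, -1.0]]
ft_force: [0.8, -0.6, -1.8]
grip_width: 0.0345
```

Request:
arm_command --rows "1 0 0 10 0 0 0; 1 0 0 18 0 0 0; 1 0 0 10 0 0 0; 1 0 0 0 0 0 0; 1 0 0 0 0 0 0"

```text
time_s: 23.92
position: [0.7005, -0.0573, 0.0602]
tool_rot: [[-0.73, 0.683, -0.002], [0.683, 0.73, 0.0], [0.002, -0.001, -1.0]]
ft_force: [0.2, -0.1, -1.8]
grip_width: 0.0345
```

```bash
python3 - <<'E'
from h import *
go(.7082,-.0540,136.95)
E
```

```text
23.92 [ 0.7005 -0.0573  0.0602] w 0.0345 F [ 0.2 -0.1 -1.8] to go tool mm [-3.3  7.7 -0. ] rz -0.0
```

Request:
arm_command --rows "1 -2 4 3 0 0 0; 1 0 3 8 0 0 0; 1 0 0 8 0 0 0; 1 0 0 0 0 0 0; 1 0 0 0 0 0 0"

```text
time_s: 24.33
position: [0.7072, -0.0538, 0.0411]
tool_rot: [[-0.73, 0.683, -0.001], [0.683, 0.73, 0.0], [0.001, -0.001, -1.0]]
ft_force: [0.6, -0.3, -0.7]
grip_width: 0.0343
```

```bash
python3 - <<'E'
from h import *
go(.7082,-.0540,136.95)
E
```

```text
24.33 [ 0.7072 -0.0538  0.0411] w 0.0343 F [ 0.6 -0.3 -0.7] to go tool mm [-0.9  0.5 -0. ] rz -0.0
```

Request:
arm_command --rows "1 0 0.5 3 0 0 0; 1 0 0 1.5 0 0 0; 1 0 0 0 0 0 0; 1 0 0 0 0 0 0"

```text
time_s: 24.67
position: [0.7079, -0.0536, 0.0375]
tool_rot: [[-0.73, 0.683, 0.0], [0.683, 0.73, -0.0], [-0.0, -0.0, -1.0]]
ft_force: [0.0, 0.4, -0.3]
grip_width: 0.0347
```

Request:
arm_command --rows "1 0 0 0.8 0 0 0; 1 0 0 0 0 0 0; 1 0 0 0 0 0 0"

```text
time_s: 24.92
position: [0.7079, -0.0536, 0.0367]
tool_rot: [[-0.73, 0.683, 0.0], [0.683, 0.73, 0.0], [0.0, 0.0, -1.0]]
ft_force: [0.5, 0.2, -1.2]
grip_width: 0.0345
```

Request:
arm_command --rows "1 0 0 0.6 0 0 0; 1 0 0 0 0 0 0; 1 0 0 0 0 0 0"

```text
time_s: 25.17
position: [0.7079, -0.0536, 0.036]
tool_rot: [[-0.73, 0.683, -0.0], [0.683, 0.73, 0.0], [0.0, -0.0, -1.0]]
ft_force: [0.5, 0.2, -1.3]
grip_width: 0.0347
```

Request:
arm_command --rows "1 0 0 0.6 0 0 0; 1 0 0 0 0 0 0; 1 0 0 0 0 0 0"

```text
time_s: 25.42
position: [0.7079, -0.0536, 0.0354]
tool_rot: [[-0.73, 0.683, -0.0], [0.683, 0.73, -0.0], [0.0, -0.0, -1.0]]
ft_force: [0.3, -0.3, -0.3]
grip_width: 0.0346
```

Request:
arm_command --rows "1 0 0 0.4 0 0 0; 1 0 0 0 0 0 0; 1 0 0 0 0 0 0"

```text
time_s: 25.67
position: [0.7079, -0.0536, 0.0354]
tool_rot: [[-0.73, 0.683, 0.0], [0.683, 0.73, -0.0], [-0.0, 0.0, -1.0]]
ft_force: [-1.7, -0.3, 3.1]
grip_width: 0.0345
```

Touchdown at 0.0354. Releasing, rising and checking.

Request:
arm_command --rows "0.55 0 0 0 0 0 0; 0.5 0 0 0 0 0 0; 0.4 0 0 0 0 0 0; 0.3 0 0 -10 0 0 0; 0.1 0 0 -25 0 0 0"

```text
time_s: 26.08
position: [0.7063, -0.0532, 0.0673]
tool_rot: [[-0.73, 0.683, -0.007], [0.683, 0.73, 0.002], [0.006, -0.003, -1.0]]
ft_force: [-0.1, 0.2, 0.1]
grip_width: 0.0702
```

Request:
arm_command --rows "0 0 0 -30 0 0 0; 0 0 0 -35 0 0 0; 0 0 0 -30 0 0 0; 0 0 0 -25 0 0 0; 0 0 0 -15 0 0 0"

```text
time_s: 26.5
position: [0.7084, -0.0536, 0.2097]
tool_rot: [[-0.73, 0.683, 0.005], [0.683, 0.73, -0.001], [-0.005, 0.003, -1.0]]
ft_force: [0.4, -0.6, -0.1]
grip_width: 0.0852
```

Request:
arm_command --rows "0 0 -20 0 0 0 0; 0 0 -20 0 0 0 0; 0 0 0 0 0 0 0; 0 0 0 0 0 0 0"

```text
time_s: 26.83
position: [0.6804, -0.0833, 0.2061]
tool_rot: [[-0.729, 0.684, 0.001], [0.684, 0.729, -0.0], [-0.001, 0.001, -1.0]]
ft_force: [0.4, 1.7, -0.2]
grip_width: 0.0854
```

```bash
python3 - <<'E'
from h import *
im,m=snap('wrist','w16');go(.7082,-.0540,136.95)
for n,p in dict(term=(.5935,.0532,.052),coup=(.6318,.0176,.07),bear=(.67,-.0182,.051),pul=(.7082,-.054,.066)).items():print(n,proj(m,p).round())
E
```

```text
26.88 [ 0.6807 -0.0827  0.2057] w 0.0853 F [-0.5  0.6 -0.1] to go tool mm [-0.5 39.7  0. ] rz -0.1
term [369. -12.]
coup [370.  57.]
bear [364. 123.]
pul [364. 184.]
```

View pics/w16.png

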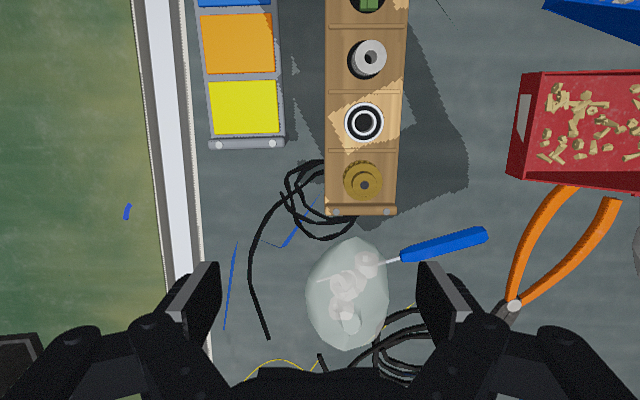

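All four parts stand where predicted: coupling (372,58), bearing (364,123) and pulley hub (364,184), with the terminal at the red end. The gripper is clear and open, so I'm handing in.

```bash
python3 -c "
from h import *
print(env.close_job(), readout.observe()['time_s'])"
```

```text
the job is handed in; nothing more can be done
the job is handed in; nothing more can be done
```

All four parts are in the wooden rack in reverse order, and the job is handed in after about 27 s on the robot's clock. From the red end they stand terminal, coupling, bearing, pulley, each set down by touch at about 3–5 N. I never reached for the tape roll or the flux pot.

**Last checks:** In the final wrist picture the coupling, bearing and pulley were within about 2 px of where they should appear. The terminal was half out of that frame; an earlier picture had it within about 1 mm of its bay centre. An earlier check of the bearing put it about 2 mm off. All four look upright, and the gripper was open and well clear. `close_job` reports no verdict. I did not take a final picture of the tape roll or the flux pot.

**What disagreed:**
- **Fingertip height:** The fingertips turned out to be about 8 mm above the reported TCP, not 17 mm below it as stated. The first close on the terminal therefore met nothing and moved nothing, and the coupling was held only near its top. I then found the true height by feeling for the tile.
- **Grip width:** The gripper read 1–2 mm under the true size for the terminal, bearing and pulley. The coupling read about 4 mm under, probably because of that shallow hold.

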